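# Make up the two experiment kits

## Robot

A 7-joint arm with a two-finger parallel gripper is mounted at the origin on the work surface. World frame = base frame: x ahead of the robot, y to its left, z up, the work surface at z = 0. Lengths are in mm, angles in rad, forces in N, time in s.
With the tool pointing down it reaches from about 425 to 875 mm from the base axis. Payload 8.4 kg.
Tool frame: the origin (TCP) lies between the finger pads; the fingertips stand 11 mm ahead of it and the grasp point (between the pads) lies 8 mm behind it; z points along the fingers, y is the line along which they close (so a half turn about z gives the same grasp; the last joint's range is limited). The gripper opens to 87 mm and grips with 3 to 60 N. Pads are 19 mm wide; open, the fingers measure 117 mm over their backs; the gripper's body (75 mm by 190 mm) begins 51 mm behind the grasp point.
Start: joints at [1.138, 0.333, 0.04, 1.465, -0.013, 1.343, -0.059], TCP at [212.94, -614.101, 233.546] pointing down, gripper open.
Joint ranges: [-2.58, 2.58], [-0.38, 2.09], [-1.3, 1.39], [0.25, 2.4], [-1.5, 4.64], [0.08, 2.09], [-2.65, 2.65]. Speed limits (rad/s): [2.22, 2.22, 2.79, 2.79, 3.14, 3.14, 3.14].

## Interface

Orientations are given as a rotation vector (axis times angle).
In Python, from station import move_to, movel, move_joints, open_gripper, close_gripper, hold, solve_ik, get_state, snapshot, camera_info, MotionError, close_job gives the robot as it stands. Calls block until the motion is done:
- move_to(position, orientation): joint-space move of the TCP to a pose.
- movel(position, feed=150, ori=None, guard=None): straight line of the TCP; ori=None keeps the orientation; feed is the mean speed in mm/s. With guard (N) it stops when the force on the tool has changed by that much, and returns True; else False.
- move_joints(angles): joint-space move.
- open_gripper() and close_gripper(force=None): open the fingers fully, or close them until they stop; force is the grip in N (None keeps the last).
- hold(seconds).
- solve_ik(position, orientation): joint angles nearest the present ones, or None.
- get_state(): the state.
- snapshot(name): name is "scene" or "top"; returns the picture (420x560x3 uint8, red, green, blue); there is no depth.
- camera_info(name): a dict with "fx", "fy", "cx", "cy" (pixels), "dist" ([k1, k2, p1, p2, k3] as OpenCV has them; the pictures are not rectified), "R" (3x3) and "t" (3): a world point X has camera coordinates R X + t. Camera axes: x right, y down, z forward; pixel columns grow to the right and rows downward; lengths in mm; the calibration is good to about 2 mm. A picture is of the moment at which its call begins. camera_info takes no time and is no camera call.
A pose or a line that the arm cannot do raises MotionError and nothing moves.
- close_job(): hands the job in; it is judged then, once.
The state is a dict: "time": time; "q": joint angles; "joint_velocities": joint speeds; "effort": joint torques, N m; "position": TCP position; "tool_rot": TCP orientation; "ft_force": force on the tool from outside, world axes, zero at the start; "moment": the same for the moment, N m; "width": finger opening in mm; "grasp_force": force on a finger pad.
Only numpy, scipy, OpenCV 4.12 (cv2) and the standard library are available. Lean on these libraries where they do the work, as an engineer would, in place of code of your own. Each camera call takes 0.05 s, during which the arm holds its last target. There are 200 camera calls.

## Task

Make up the two kits for the next science lesson. In the three-compartment tray lay the wooden tube holder flat along the long slot, and stand the amber jar in the larger cell and the porcelain crucible in the smaller cell; in the two-compartment tray stand the aluminium block in the larger cell and the brass weight in the smaller cell. Everything stands upright on its compartment's floor, set down gently and not dropped, and the reagent bottle stays where it is.

Things in the scene. Friction and masses are not known exactly. Their poses are not given: they have to be found in the camera images.
- holder_mid (a point): Wooden test-tube holder, loose, lying flat on the bench: a straight wooden bar 140 mm long (its x), 24 mm wide (its y), 18 mm high, with a steel spring wire near its middle. The point is its centre, 9 mm above its underside. Either end may point either way in its slot. About 40 g.
- crucible_mid (a point): White porcelain crucible, loose, upright: an open, empty round cup, 44 mm across at the rim and slightly narrower at the foot, 50 mm high, wall 3 mm. The point is on its axis half-way up, 25 mm above its underside; z is its axis. About 70 g.
- jar_mid (a point): Amber jar with a black lid and a paper band, loose, upright: round, at most 52 mm across, 65 mm high. The point is on its axis half-way up, 32.5 mm above its underside; z is its axis. About 150 g.
- block_mid (a point): Aluminium calorimeter block, loose, upright: plain grey metal cylinder 50 mm across, 60 mm high, two dark round marks (holes) on its top. The point is on its axis, 30 mm above its underside; z is its axis. About 310 g.
- weight_mid (a point): Brass balance weight, loose, upright: cylinder 34 mm across and 44 mm high, with a neck and a small knob 22 mm across on top, 62 mm high in all. The point is on its axis, 31 mm above its underside; z is its axis. About 300 g.
- tray3: Blue plastic kit tray with three compartments, fixed to the bench: 142 mm (its x) by 188 mm (its y), floor 3 mm thick, outer rim 14 mm high and dividers 10 mm high, both 4 mm thick. Origin: centre of its underside; z up. Its compartments, inside sizes (x by y) and centres in its frame: long slot 46 by 180 mm at x +44, y 0 (the side away from the robot); larger cell 84 by 104 mm at x -25, y +38; smaller cell 84 by 72 mm at x -25, y -54.
- tray2: Blue plastic kit tray with two compartments, fixed to the bench: 92 mm (its x) by 188 mm (its y), floor 3 mm thick, outer rim 14 mm high and divider 10 mm high, both 4 mm thick. Origin: centre of its underside; z up. Its compartments, inside sizes (x by y) and centres in its frame: larger cell 84 by 104 mm at x 0, y +38; smaller cell 84 by 72 mm at x 0, y -54.
- reagent: Tall amber reagent bottle with a black cap, loose, 66 mm across and 130 mm high, not part of the kits: leave it alone. Origin: centre of its underside.
- hotplate: Blue laboratory hot plate with a white top, fixed at the left, cold, not part of the kits: 200 mm (x) by 160 mm (y), 86 mm high. Origin: centre of its underside.
Not all that is in view belongs to the job. What is shaped like the part that bears block_mid but green or purple is not meant.

How it is judged (in metres and radians):
At the end, for the whole second after the job is handed in: Each thing is wholly within its own compartment (sideways to 3 mm) and on its floor (height within 5 mm), upright within 0.12 rad (the holder flat, along its slot within 0.2 rad), released and at rest (x of holder_mid in the frame of tray3 between 0.03 and 0.058 m and y of holder_mid in the frame of tray3 between -0.024 and 0.024 m and z of holder_mid in the frame of tray3 between 0.007 and 0.017 m and angle between each of holder_mid, jar_mid, crucible_mid, block_mid, weight_mid's own z axis and vertical below 0.12 rad and linear speed of each of holder, jar, crucible, block, weight below 0.02 m/s and angular speed of each of holder, jar, crucible, block, weight below 0.2 rad/s and angle between the x axis of holder_mid and the y axis of tray3, either way round below 0.2 rad and x of jar_mid in the frame of tray3 between -0.044 and -0.006 m and y of jar_mid in the frame of tray3 between 0.009 and 0.067 m and z of jar_mid in the frame of tray3 between 0.0305 and 0.0405 m and x of crucible_mid in the frame of tray3 between -0.048 and -0.002 m and y of crucible_mid in the frame of tray3 between -0.071 and -0.037 m and z of crucible_mid in the frame of tray3 between 0.023 and 0.033 m and x of block_mid in the frame of tray2 between -0.02 and 0.02 m and y of block_mid in the frame of tray2 between 0.008 and 0.068 m and z of block_mid in the frame of tray2 between 0.028 and 0.038 m and x of weight_mid in the frame of tray2 between -0.028 and 0.028 m and y of weight_mid in the frame of tray2 between -0.076 and -0.032 m and z of weight_mid in the frame of tray2 between 0.029 and 0.039 m); the robot touches nothing.
It fails at once if a thing of the kits is dropped (moves faster than 0.7 m/s with no finger on it) ((contact force between the fingers and holder below 0.05 N and linear speed of holder above 0.7 m/s) or (contact force between the fingers and crucible below 0.05 N and linear speed of crucible above 0.7 m/s) or (contact force between the fingers and jar below 0.05 N and linear speed of jar above 0.7 m/s) or (contact force between the fingers and block below 0.05 N and linear speed of block above 0.7 m/s) or (contact force between the fingers and weight below 0.05 N and linear speed of weight above 0.7 m/s)).
It fails at once if the reagent bottle is moved by more than 20 mm or tipped (distance of reagent from where it was at the start of the episode above 0.02 m or angle between reagent's own z axis and vertical above 0.3 rad).
It also fails if it takes over 104 s, if anything falls off the work surface, if the arm or the gripper's body presses on something with over 40 N, if the wrist force passes 120 N, or if a joint passes its speed limit or range.

## Working session

There is one attempt and no reset: what is moved stays moved. The work goes in short steps, each a Python script; the robot and the scene stay as the last script left them, time stands still between calls to the robot, and variables do not carry over. Pictures are saved under pics/ and viewed, at most 14 in all, crops included, and the job is handed in when it is done.

```bash
mkdir -p pics; ls; python3 - <<'E'
from station import *
import cv2
for n in("scene","top"):
    cv2.imwrite(f"pics/{n}0.png",cv2.resize(snapshot(n)[:,:,::-1],None,fx=1.4,fy=1.4,interpolation=cv2.INTER_CUBIC))
    print(camera_info(n))
print(get_state())
E
```

```text
pics
{'fx': 510.73748725348497, 'fy': 510.73748725348497, 'cx': 276.56063206664913, 'cy': 215.87262480181323, 'dist': array([0.05230011, 0.        , 0.        , 0.        , 0.        ]), 'R': array([[-0.73106068,  0.68228786, -0.00579285],
       [ 0.55091109,  0.58524104, -0.5949705 ],
       [-0.40255094, -0.43815088, -0.80372666]]), 't': array([ 390.66741222, -306.07357241, 1639.98118267])}
{'fx': 518.9067536891692, 'fy': 518.9067536891692, 'cx': 272.8492868910554, 'cy': 208.76319605265505, 'dist': array([-0.05233828,  0.        ,  0.        ,  0.        ,  0.        ]), 'R': array([[ 0.00910495, -0.99976873,  0.01948313],
       [-0.99531839, -0.01093581, -0.09602971],
       [ 0.09622057, -0.01851757, -0.99518777]]), 't': array([  22.46113131,  590.69948753, 1476.38918242])}
{'time': 0.1, 'q': array([ 1.13779307,  0.33380454,  0.03987804,  1.46617049, -0.01338343,
        1.34329954, -0.05851992]), 'joint_velocities': array([-0.00034088, -0.00279968, -0.00101005, -0.00218346,  0.00047258,
       -0.00133734,  0.00170628]), 'effort': array([ 3.94595161e-03, -6.57814121e+01,  1.33959968e+00, -4.04711437e+01,
       -5.98059618e-02,  4.10350633e-02,  4.06304639e-05]), 'position': array([ 212.80192724, -613.75246923,  232.77739129]), 'tool_rot': array([-3.09659246e+00, -5.21621869e-01,  5.40128480e-04]), 'ft_force': array([-0.42427333, -1.12835506, -0.09874452]), 'moment': array([ 0.01335336,  0.07523104, -0.03567163]), 'grasp_force': 0.0, 'width': 86.77971788163336}
```

View pics/top0.png

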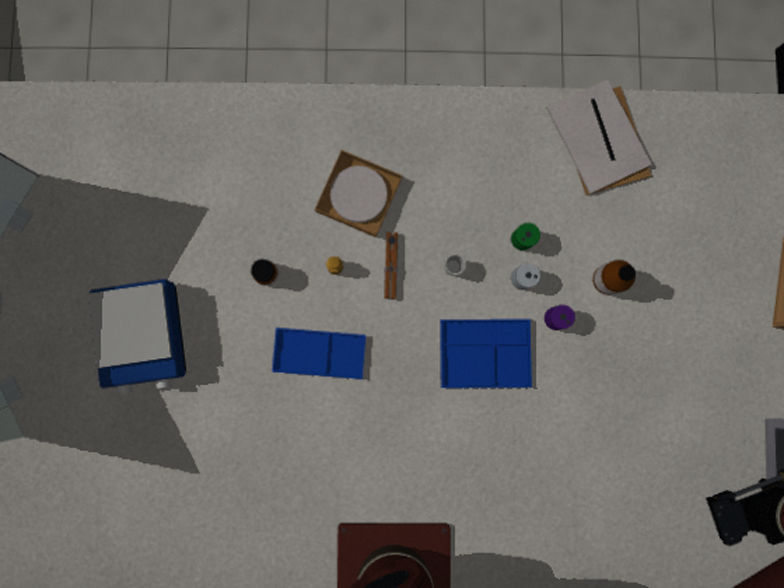

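View pics/scene0.png

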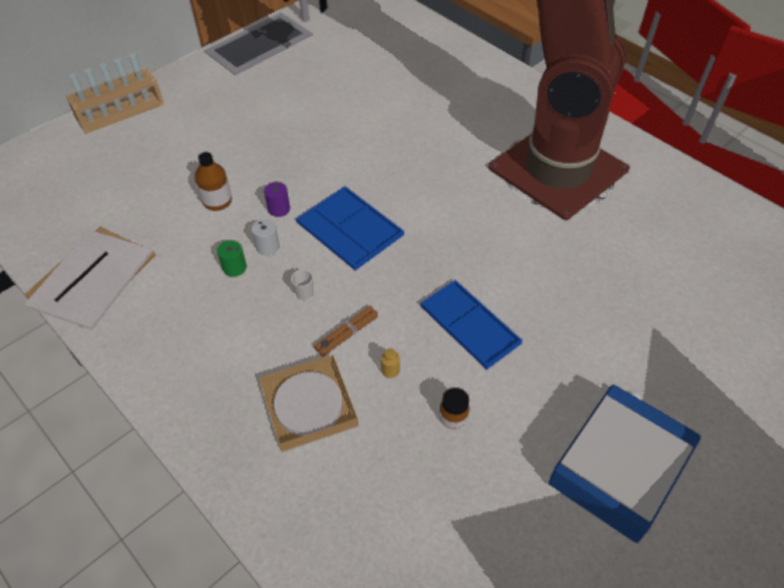

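```bash
python3 - <<'E'
import cv2
from station import *
def crop(n,x0,y0,w,h,s):
    im=snapshot(n)[y0:y0+h,x0:x0+w,::-1]
    cv2.imwrite(f"pics/{n}_crop.png",cv2.resize(im,None,fx=s,fy=s,interpolation=cv2.INTER_CUBIC))
crop("top",170,150,290,140,2.75)
crop("scene",130,95,270,210,2.8)
E
```

```text
(no output)
```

View pics/top_crop.png

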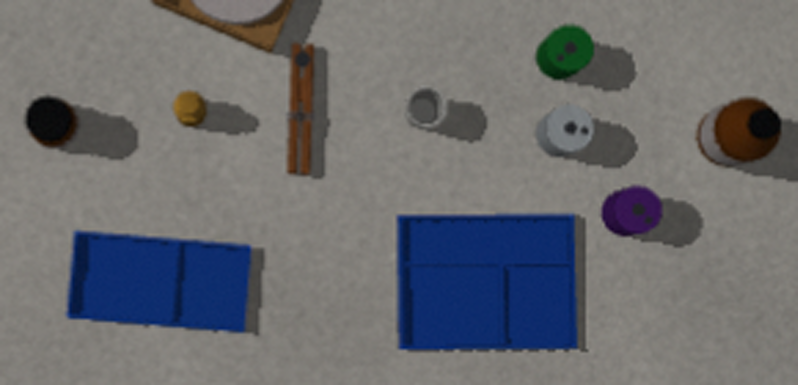

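View pics/scene_crop.png

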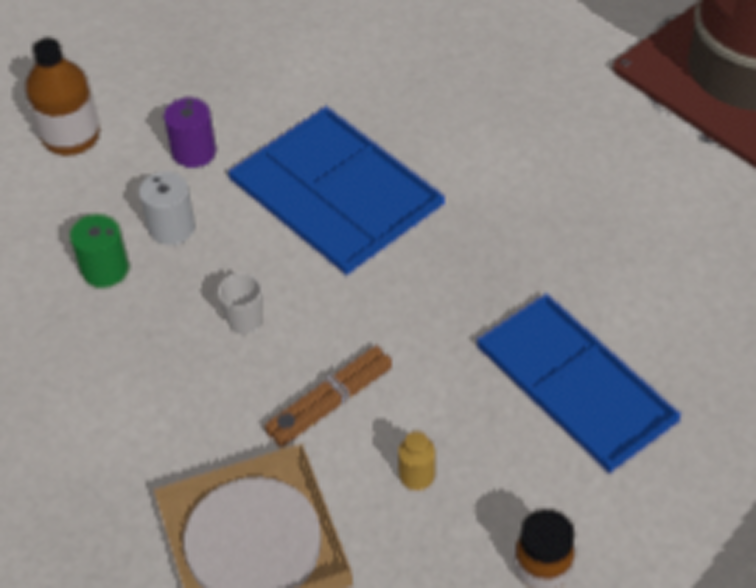

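```bash
cat > meas.py <<'E'
import numpy as np, cv2
from station import camera_info
CI={n:camera_info(n) for n in("top","scene")}
CR={"top":(170,150,2.75),"scene":(130,95,2.8)}
def ray(n,px,z):
    c=CI[n]; K=np.array([[c["fx"],0,c["cx"]],[0,c["fy"],c["cy"]],[0,0,1]])
    x0,y0,s=CR[n]; p=(np.array(px,float)+.5)/s-.5+[x0,y0]
    u=cv2.undistortPoints(p.reshape(1,1,2),K,np.array(c["dist"]))[0,0]
    d=c["R"].T@np.r_[u,1]; o=-c["R"].T@c["t"]
    return (o+d*(z-o[2])/d[2])[:2]
E
python3 - <<'E'
from meas import *
P={"jar":(65,(50,120),(547,535)),"weight":(62,(188,103),(418,440)),"cruc":(50,(425,107),(241,291)),
"block":(60,(571,129),(165,187)),"green":(60,(569,50),(97,230)),"purple":(60,(637,209),(188,112)),"holder":(18,(301,109.5),(328.5,395)),
"reagentcap":(130,(764,124),(47,46))}
for k,(z,a,b) in P.items(): print(k,ray("top",a,z).round(1),ray("scene",b,z).round(1))
e=[ray("top",p,18) for p in((302,44.5),(299.5,174.5))]; print("hold ends",e, [ray("scene",p,18) for p in((273.5,436),(383.5,354.5))])
T={"tray3":([(398,215),(574,215),(578,348),(399,349)],[(347,272),(229,174),(325,108),(443,198)],142,188),
"tray2":([(76,233),(250,247),(246,331),(69,317)],[(611,469),(478,342),(545,296),(680,414)],92,188)}
for k,(a,b,L,W) in T.items():
    M=np.array([[L,W],[L,-W],[-L,-W],[-L,W]])/2   # far-left, far-right, near-right, near-left
    for n,c in(("top",a),("scene",b)):
        Q=np.array([ray(n,p,14) for p in c]); m=Q.mean(0); q=Q-m
        z=((q[:,0]+1j*q[:,1])*np.conj(M[:,0]+1j*M[:,1])).sum(); th=np.angle(z)
        print(k,n,m.round(1),"yaw",th.round(3),"scale",(abs(z)/(M**2).sum()).round(3))
E
```

```text
jar [628.2 270.1] [633.8 275.4]
weight [647.9 128.5] [647. 130.]
cruc [ 648.2 -118.4] [ 649.9 -118.2]
block [ 625.7 -269.7] [ 625.2 -269.4]
green [ 708.9 -268.6] [ 709.4 -269.4]
purple [ 542.9 -337.9] [ 542.1 -338.6]
holder [648.3  10.3] [655.2  14.6]
reagentcap [ 624.4 -448.7] [ 626.1 -450.4]
hold ends [array([718.5518921 ,   9.77249977]), array([578.79747759,  11.33249023])] [array([722.58589039,  14.38437681]), array([585.31249775,  15.35628404])]
tray3 top [ 467.4 -189.1] yaw 0.013 scale 1.002
tray3 scene [ 471.9 -185. ] yaw 0.022 scale 0.992
tray2 top [463.8 157.2] yaw -0.065 scale 0.983
tray2 scene [467.3 160.5] yaw -0.059 scale 0.986
```

```bash
cat > job.py <<'E'
import numpy as np
from station import *
TR={"t3":(469.5,-187,.016),"t2":(465.5,159,-.062)}
def ori(phi): return [np.pi*np.cos(phi/2),np.pi*np.sin(phi/2),0.]
def tp(t,x,y):
    X,Y,a=TR[t]; c,s=np.cos(a),np.sin(a); return X+c*x-s*y, Y+s*x+c*y
def rep(m):
    s=get_state(); print(m,"t%.1f"%s["time"],s["position"].round(1),"w%.1f"%s["width"],"gf%.1f"%s["grasp_force"],"F",s["ft_force"].round(1))
def pick(x,y,z,phi,force,up=170):
    move_to([x,y,up],ori(phi)); print("guard",movel([x,y,z],feed=150,guard=15)); rep("down")
    close_gripper(force); rep("closed"); movel([x,y,up],feed=150); rep("lifted")
def place(x,y,z,phi,up=170):
    move_to([x,y,up],ori(phi)); movel([x,y,z+25],feed=150)
    print("guard",movel([x,y,z],feed=40,guard=6)); rep("set")
    open_gripper(); rep("open"); movel([x,y,up],feed=200); rep("up")
E
python3 - <<'E'
from job import *
x,y=tp("t3",44,0)
for p in (np.pi/2,-np.pi/2): print(solve_ik([x,y-18,26],ori(p+.016)))
for a in((633,12.5,23.5),(631,273,30),(649,-118,28),(625.5,-269.5,30),(647.5,129,26)): print(solve_ik(a,ori(0)))
for t,a,b in(("t3",-25,46),("t3",-25,-56),("t2",0,42),("t2",0,-56)): print(solve_ik([*tp(t,a,b),28],ori(TR[t][2])))
pick(633,12.5,23.5,-.009,20)
E
```

```text
[ 0.67124902  0.37935871 -0.43706474  1.89667829  0.20017157  0.9081085
  0.153612  ]
[-0.62677042  0.69263966  1.215342    1.95654385 -0.76036757  1.05244083
 -2.19063506]
[ 0.31047599  0.54007299 -0.51693021  1.69214098  0.30856757  0.99136855
 -1.88677158]
[ 0.02442365  0.68281159 -0.70913233  1.53291416  0.4778494   1.10499398
 -2.36221108]
[ 0.36696107  0.54798817 -0.33658709  1.62622612  0.20560519  1.00241099
 -1.60585845]
[ 0.49142622  0.56744919 -0.20324603  1.57172321  0.12802449  1.01549321
 -1.31920525]
[ 0.26663515  0.64436636 -0.72625018  1.61030878  0.47215703  1.06974269
 -2.16218199]
[ 0.56481325  0.2111938  -0.3796435   2.09995253  0.10379442  0.84776368
 -1.43077126]
[ 0.62218509  0.27349098 -0.23425367  2.01101639  0.08240427  0.86588006
 -1.21192267]
[ 0.36058705  0.45068456 -0.99458227  1.97810675  0.46255815  0.9588051
 -2.49676229]
[ 0.41193541  0.29815111 -0.79881143  2.06635326  0.27589441  0.88304328
 -2.17493713]
guard False
down t4.0 [633.8  12.6  24.5] w86.8 gf0.0 F [-0.7  0.7  0.2]
closed t5.0 [633.   12.5  23.5] w23.7 gf19.9 F [0.5 0.1 0.2]
lifted t6.2 [632.4  12.4 168.9] w23.8 gf19.9 F [-0.5 -0.5 -0.1]
```

```bash
python3 - <<'E'
from job import *
import cv2
place(*tp("t3",44,-18),26.2,np.pi/2+.016)
pick(649,-118,27,0,12)
im=snapshot("top")[200:300,290:420,::-1]
cv2.imwrite("pics/h1.png",cv2.resize(im,None,fx=4,fy=4,interpolation=cv2.INTER_CUBIC))
E
```

```text
guard True
set t9.5 [ 513.2 -204.2   26.1] w23.7 gf20.0 F [-0.9  0.6  5.9]
open t10.7 [ 512.8 -204.2   25.9] w87.2 gf0.0 F [-0.4  0.2  0. ]
up t11.6 [ 513.1 -204.2  168.8] w87.1 gf0.0 F [-0.3  0.3 -0.3]
guard False
down t14.2 [ 649.8 -118.    28.1] w87.1 gf0.0 F [-0.3 -1.1  0.3]
closed t15.1 [ 649.  -118.1   27. ] w41.3 gf12.0 F [ 0.8 -0.6 -0.6]
lifted t16.2 [ 648.4 -118.   168.8] w41.3 gf12.0 F [ 0.1 -0.6 -1.1]
```

View pics/h1.png

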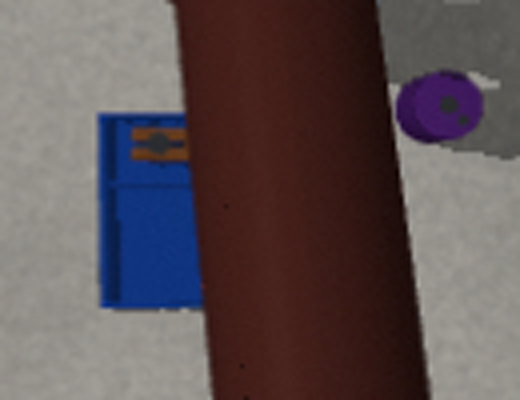

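The arm hides half the tray. The visible part of the holder (columns 132–188, rows 127–161) lies flat inside the slot, well aligned. I'll carry on with the crucible and the others.

```bash
python3 - <<'E'
from job import *
place(*tp("t3",-25,-56),29,.016)
pick(625.5,-269.5,30,0,35)
place(*tp("t2",0,42),32,-.062)
E
```

```text
guard True
set t18.7 [ 445.2 -243.6   29.5] w41.0 gf12.3 F [ 0.5 -0.9  4.9]
open t19.7 [ 444.6 -243.2   29.2] w86.7 gf0.0 F [0.3 0.6 0.4]
up t20.6 [ 444.8 -243.1  168.9] w86.8 gf0.0 F [ 0.4 -0.2  0.7]
guard False
down t22.4 [ 626.2 -269.7   31.3] w87.2 gf0.0 F [-0.3  0.2 -0.2]
closed t23.1 [ 625.5 -269.5   30. ] w49.0 gf35.0 F [0.3 0.3 0.4]
lifted t24.2 [ 624.8 -269.4  168.7] w49.2 gf35.0 F [-0.4 -0.3 -3.3]
guard True
set t27.5 [467.7 200.6  32.8] w49.6 gf35.0 F [-1.3 -0.5  6. ]
open t28.4 [467.1 200.1  32.3] w87.0 gf0.0 F [ 0.3 -0.5 -1.1]
up t29.2 [467.6 200.4 169. ] w87.4 gf0.0 F [ 0.  -0.   0.2]
```

```bash
python3 - <<'E'
from job import *
pick(647.5,129,26,0,35)
place(*tp("t2",0,-56),28,-.062)
pick(631,273,30,0,20)
place(*tp("t3",-25,46),32,.016)
move_to([620,0,330],ori(0))
move_joints(np.array([1.138,.333,.04,1.465,-.013,1.343,-.059]))
rep("home")
import cv2
for n,x,y,w,h,s in(("top",170,200,250,90,3),("scene",205,125,175,145,4)):
    cv2.imwrite(f"pics/{n}_f.png",cv2.resize(snapshot(n)[y:y+h,x:x+w,::-1],None,fx=s,fy=s,interpolation=cv2.INTER_CUBIC))
E
```

```text
guard False
down t31.1 [648.2 129.4  27.2] w86.7 gf0.0 F [0.7 0.9 0.2]
closed t32.1 [647.5 128.8  26. ] w33.4 gf35.0 F [-0.7 -0.5  0.7]
lifted t33.2 [646.9 128.7 168.8] w33.0 gf35.0 F [-0.1  0.  -3. ]
guard True
set t35.5 [461.7 102.8  28.8] w33.2 gf35.0 F [-1.4 -0.6  7.5]
open t36.6 [460.9 102.5  28.3] w87.0 gf0.0 F [ 0.1 -0.4  0.6]
up t37.5 [461.4 102.8 169. ] w87.0 gf0.0 F [-0.3 -0.5  0.4]
guard False
down t39.5 [631.5 273.5  31.2] w86.7 gf0.0 F [0.9 0.5 0.5]
closed t40.2 [631. 273.  30.] w50.9 gf20.0 F [0.6 0.8 0. ]
lifted t41.3 [630.7 272.5 168.8] w51.2 gf20.0 F [ 0.  -1.2 -0.9]
guard True
set t44.4 [ 443.4 -141.5   32.7] w51.1 gf20.0 F [-0.3  0.7  4.8]
open t45.3 [ 442.8 -141.4   32.6] w86.7 gf0.0 F [-0.4 -0.1  0.2]
up t46.1 [ 443.  -141.5  169. ] w87.0 gf0.0 F [-0.  -0.  -0.4]
home t49.9 [ 214.  -614.   233.8] w87.1 gf0.0 F [-0.  -0.2  0.2]
```

View pics/top_f.png

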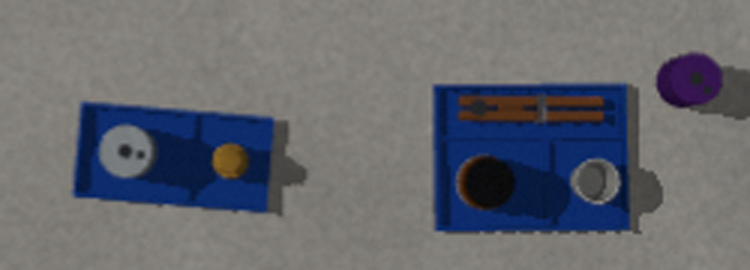

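View pics/scene_f.png

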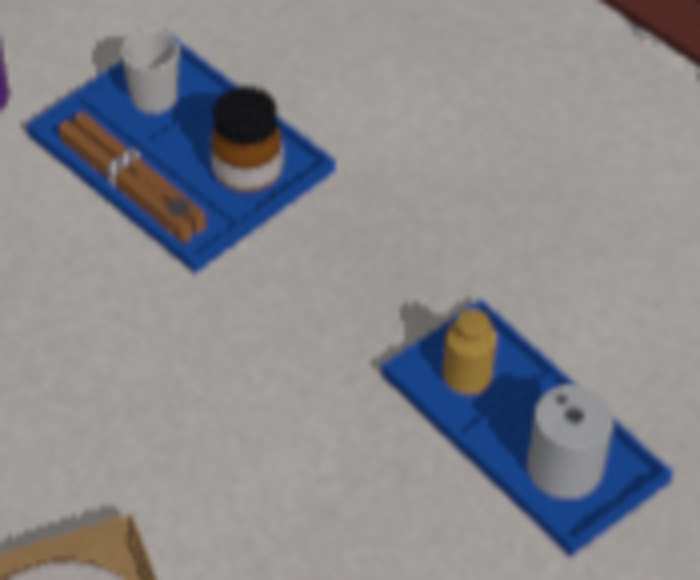

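All five things stand or lie upright in their own compartments: holder at (531,109), jar at (486,182), crucible at (596,181), block at (128,151) and weight at (230,160) in the top crop. The margins are ample, so I'm handing in.

```bash
python3 -c "
from station import *
print(close_job())"
```

```text
the job is handed in; nothing more can be done
None
```

Both kits are made up and handed in at about 50 s of the 104 s: all five things were set down in their own compartments under force guard, the final pictures show each one upright in place, and the robot never came near the reagent bottle; no verdict came back.

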